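Index the middle-sized bowl on its carving stand

ROBOT

A 6-joint arm with a two-finger parallel gripper is mounted at the origin on the work surface. World frame = base frame: x ahead of the robot, y to its left, z up, the work surface at z = 0. Lengths are in mm, angles in degrees, forces in N, time in s.
With the tool pointing down it reaches from about 325 to 1000 mm from the base axis. Payload 5.1 kg.
Tool frame: the origin (TCP) lies midway between the tips of the shut fingers; the grasp point (between the pads) lies bot.grasp_offset behind it (bot.grasp_offset is the distance from the TCP to the grasp point, in mm); z points along the fingers, y is the line along which they close (so a half turn about z gives the same grasp; the last joint's range is limited). The gripper opens to 85 mm and grips with 20 to 120 N. Pads are 22 mm wide; open, the fingers measure 114 mm over their backs; the gripper's body (76 mm by 85 mm) begins 54 mm behind the grasp point. The pads swing forward as they close: fully open they stand 13 mm farther back than shut.
Start: joints at [-75.436, 7.093, 94.555, -0, 78.352, -4.733], TCP at [214.772, -613.48, 231.322] pointing down, gripper open.
Joint ranges: [-149.61, 149.61], [-58.7, 133.49], [1.44, 155.28], [-77.14, 257.14], [18.33, 153.61], [-166.67, 166.67]. Speed limits (degrees/s): [147.25, 147.25, 180, 180, 180, 180].

INTERFACE

Orientations are given as a 3x3 rotation matrix whose columns are the frame's x, y, z axes.
In Python, from bench import bot gives the robot as it stands.
- The arm moves only by the tool arm_command, never from a script. Its arguments are lists of equal length, an entry for each row: "dp": the shift along the tool's x, y, z normalised to -1 to 1, where 1 is 0.1 m, a list of three; "turn": the turn, a rotation vector about the tool's x, y, z normalised to -1 to 1, where 1 is 90 degrees, a list of three. A call has 1 to 8 rows; each row is the pose to reach, as a shift and turn from the pose commanded when the call began, along the tool's axes at that moment; what a row does not reach only later rows make up. A row lasts 1/8 s, in which the tool goes at most 62.5 mm and 10.7 degrees, less where a joint would pass 70% of its speed; a pose out of reach is approached as far as the arm can. A call with a number of a shift or a turn outside -1 to 1 is refused whole. A call with a gripper value outside its range is refused whole. "hand" is the opening, from -1 (shut) to 1 (fully open), set as the call begins (left out, the last holds). The fingers move at their own pace and stop on an object; the grip force is fixed at half the most. Time passes only in rows, so rows that repeat a pose let the fingers close. It gives the time, the measured TCP pose, the force, the opening and the grip force at its end, in the units of the state.
- bot.get_obs(): the state, without advancing time (a new reading comes with each control period).
- bot.grab_frame(name): name is "side" or "top"; returns a dict with "frame" (480x640x3 uint8, red, green, blue), "fx", "fy", "cx", "cy" (pixels), "cam_to_world" (4x4, takes a point from camera to world coordinates). Camera axes: x right, y down, z forward; pixel columns grow to the right and rows downward; lengths in mm; the calibration is good to about 2 mm. A picture is of the moment at which its call begins. There is no depth.
- bot.job_done(): hands the job in; it is judged then, once.
Trained networks look in the newest picture that a camera, given by its name, has taken for a name from the list of things; names that differ only in an ending like _2 or _b are one class to them, and where a whole thing is asked for, a point or a joint stands for the part that bears it (a point fixed in the world has none). Each returns a list of dicts, best first, with "p" (0 to 1); they miss things now and then, are a little off and sometimes report something else, mostly with a low value. They report only what shows in the picture. A call takes as long as a camera call. They do not tell look-alikes from the thing itself.
- bot.regions_of(camera, target): "mask" (480x640 bool, what is visible of it) and "centre" ([column, row] as shares, 0 to 1, of the picture: columns of its width, rows of its height, amid what is visible of it).
- bot.place_of(camera, target): "centre" ([column, row] as shares, 0 to 1, of the picture: columns of its width, rows of its height: a listed point, or the origin of a listed thing).
The state is a dict: "t": time; "joint_positions": joint angles; "joint_vel": joint speeds; "tau": joint torques, N m; "eef_pos": TCP position; "tool_rot": TCP orientation; "force": force on the tool from outside, world axes, zero at the start; "torque": the same for the moment, N m; "finger_gap": opening from 0.0 (shut) to 1.0 (fully open); "finger_force": force on a finger pad.
Only numpy, scipy, OpenCV 4.12 (cv2) and the standard library are available. Lean on these libraries where they do the work, as an engineer would, in place of code of your own. Each camera call takes 0.05 s, during which the arm holds its last target. There are 200 camera calls.

TASK

The middle-sized of the three lugged walnut bowls is next to be carved: turn it on its stand until its lug handle points straight at the steel pointer of that stand, then swing that stand's clamp lever fully shut. Leave the other two bowls and their levers as they are, do not shift or knock over anything lying or standing on the bench, and let go when done.

Things in the scene. Friction and masses are not known exactly. Their poses are not given: they have to be found in the camera images.
- stand_small: fixed green carving stand that carries the small bowl; origin on the bench under the bowl's upright axis. Round foot 160 mm across. Its -x side carries the pointer, its +y side the clamp lever. x, y and yaw are readable here
- bowl_small (a joint): turn of the small walnut bowl (rim 96 mm across) about the upright axis of its stand, rad, positive anticlockwise from above; 0 when the lug points along the stand's +x (away from the pointer), +pi or -pi when it points straight at the pointer; end stops at +-3.6. Turns stiffly (about 0.2 N m) and stays where it is left
- lug_small (a point): outer tip of the lug handle of the small bowl, 108 mm from the axis at mid-height of the lug (104 mm above the bench). The lug is a straight radial bar 24 mm wide and 18 mm thick, 95 to 113 mm above the bench, round-ended, from the bowl rim (radius 48 mm, top at 115 mm) to 108 mm radius; under it there is free air down to the stand's foot (22 mm high at most)
- lever_small (a joint): swing of the clamp lever of stand_small, rad: 0 = fully shut, against its stop, lying along the stand's +x; grows anticlockwise from above as it swings open and outward, 1.35 = fully open. Moves at about 0.12 N m, stays where it is left, no spring; it does not itself block the bowl
- knob_small (a point): top centre of the black upright knob at the end of the clamp lever of stand_small: 18 mm across, 53 to 83 mm above the bench, 55 mm from the lever's upright pivot, which stands 78 mm from the bowl axis on the stand's +y side. The lever bar is 12 mm wide, 55 to 63 mm high. The lug passes over it
- stand_medium: fixed green carving stand that carries the medium bowl; origin on the bench under the bowl's upright axis. Round foot 160 mm across. Its -x side carries the pointer, its +y side the clamp lever. x, y and yaw are readable here
- bowl_medium (a joint): turn of the medium walnut bowl (rim 120 mm across) about the upright axis of its stand, rad, positive anticlockwise from above; 0 when the lug points along the stand's +x (away from the pointer), +pi or -pi when it points straight at the pointer; end stops at +-3.6. Turns stiffly (about 0.2 N m) and stays where it is left
- lug_medium (a point): outer tip of the lug handle of the medium bowl, 108 mm from the axis at mid-height of the lug (104 mm above the bench). The lug is a straight radial bar 24 mm wide and 18 mm thick, 95 to 113 mm above the bench, round-ended, from the bowl rim (radius 60 mm, top at 115 mm) to 108 mm radius; under it there is free air down to the stand's foot (22 mm high at most)
- lever_medium (a joint): swing of the clamp lever of stand_medium, rad: 0 = fully shut, against its stop, lying along the stand's +x; grows anticlockwise from above as it swings open and outward, 1.35 = fully open. Moves at about 0.12 N m, stays where it is left, no spring; it does not itself block the bowl
- knob_medium (a point): top centre of the black upright knob at the end of the clamp lever of stand_medium: 18 mm across, 53 to 83 mm above the bench, 55 mm from the lever's upright pivot, which stands 78 mm from the bowl axis on the stand's +y side. The lever bar is 12 mm wide, 55 to 63 mm high. The lug passes over it
- stand_large: fixed green carving stand that carries the large bowl; origin on the bench under the bowl's upright axis. Round foot 160 mm across. Its -x side carries the pointer, its +y side the clamp lever. x, y and yaw are readable here
- bowl_large (a joint): turn of the large walnut bowl (rim 144 mm across) about the upright axis of its stand, rad, positive anticlockwise from above; 0 when the lug points along the stand's +x (away from the pointer), +pi or -pi when it points straight at the pointer; end stops at +-3.6. Turns stiffly (about 0.2 N m) and stays where it is left
- lug_large (a point): outer tip of the lug handle of the large bowl, 108 mm from the axis at mid-height of the lug (104 mm above the bench). The lug is a straight radial bar 24 mm wide and 18 mm thick, 95 to 113 mm above the bench, round-ended, from the bowl rim (radius 72 mm, top at 115 mm) to 108 mm radius; under it there is free air down to the stand's foot (22 mm high at most)
- lever_large (a joint): swing of the clamp lever of stand_large, rad: 0 = fully shut, against its stop, lying along the stand's +x; grows anticlockwise from above as it swings open and outward, 1.35 = fully open. Moves at about 0.12 N m, stays where it is left, no spring; it does not itself block the bowl
- knob_large (a point): top centre of the black upright knob at the end of the clamp lever of stand_large: 18 mm across, 53 to 83 mm above the bench, 55 mm from the lever's upright pivot, which stands 78 mm from the bowl axis on the stand's +y side. The lever bar is 12 mm wide, 55 to 63 mm high. The lug passes over it
- pointer_medium (a point): tip of the steel pointer of the medium bowl's stand, 116 mm from the bowl axis along the stand's -x, 104 mm above the bench, 8 mm beyond the lug's sweep; its 12 mm post stands at 131 mm radius and is 112 mm high. The other two stands are the same
- oil: loose amber bottle, 56 mm across, 185 mm high, standing; origin under its centre
- blank: loose upright square oak blank, 46 x 46 x 190 mm; origin under its centre
- jar: loose jar, 72 mm across, 100 mm high, standing; origin under its centre
- spindle: loose turned oak spindle standing up, 52 mm across its foot, 170 mm high; origin under its centre
- mallet: loose walnut mallet lying on the bench, about 280 mm long along its x, under 50 mm high; origin under the middle
- gouge: loose turning gouge with a wooden handle lying on the bench, 280 mm long along its x, 26 mm high
- chuck_key: loose steel T-shaped chuck key lying on the bench, 90 x 70 mm, 16 mm high
- sander: loose cork sanding block, 52 x 34 x 26 mm, lying on the bench
Things that resemble listed ones, but are neither listed nor needed, are in the scene too. What is shaped like the stand_medium but pink is not meant.

How it is judged (in metres and radians):
On the way, in this order (a step that is already met when the one before it is completed fails the run):
1. the medium bowl's lug points at the pointer of its stand, within 0.1 rad, while its clamp lever is still open (above 0.5 rad) ((value of joint bowl_medium between 3.04159 and 3.24159 rad or value of joint bowl_medium between -3.24159 and -3.04159 rad) and value of joint lever_medium above 0.5 rad), for 0.2 s.
2. the clamp lever of the medium bowl's stand is shut (below 0.12 rad) with the lug still pointing at the pointer ((value of joint bowl_medium between 3.04159 and 3.24159 rad or value of joint bowl_medium between -3.24159 and -3.04159 rad) and value of joint lever_medium below 0.12 rad), for 0.2 s.
At the end, for the whole second after the job is handed in: The medium bowl's lug points at its stand's pointer within 0.1 rad (about 6 degrees), the clamp lever of that stand is shut to within 0.12 rad of its stop, and both are at rest (all of step 2 and velocity of joint bowl_medium between -0.05 and 0.05 rad/s and velocity of joint lever_medium between -0.05 and 0.05 rad/s); the robot touches nothing.
It fails at once if another bowl is turned (its lug moved more than 15 mm) (distance of any of lug_small, lug_large from where it was at the start of the episode above 0.015 m).
It fails at once if another stand's clamp lever is moved (its knob more than 12 mm) (distance of any of knob_small, knob_large from where it was at the start of the episode above 0.012 m).
It fails at once if a bystander is shifted by more than 20 mm (distance of any of oil, blank, jar, spindle, mallet, gouge, sander, chuck_key from where it was at the start of the episode above 0.02 m).
It fails at once if a standing bystander is tipped by more than 0.5 rad (angle between any of oil, blank, jar, spindle's own z axis and vertical above 0.5 rad).
It also fails if it takes over 58 s, if anything falls off the work surface, if the arm or the gripper's body presses on something with over 40 N, if the wrist force passes 120 N, or if a joint passes its speed limit or range.

## Working session

There is one attempt and no reset: what is moved stays moved. The work goes in short steps, Python scripts to look and compute and a tool call to move; the robot and the scene stay as the last step left them, time stands still between calls to the robot, and variables do not carry over. Pictures are saved under pics/ and viewed, at most 10 in all, crops included, and the job is handed in when it is done.

Besides the shell and the picture viewer there is one more tool, called after ">>>" in YAML: its name, and indented under it one key for each argument. arm_command: Moves the arm, as the interface text tells. Its arguments: {"type":"object","properties":{"dp":{"type":"array","items":{"type":"array","items":{"type":"number"}}},"turn":{"type":"array","items":{"type":"array","items":{"type":"number"}}},"hand":{"type":"number"}},"required":["dp","turn"]}

```bash
mkdir -p pics
cat > h.py <<'E'
import numpy as np, cv2
from bench import bot
def ray(f,u,v):
    T=np.array(f["cam_to_world"]);d=T[:3,:3]@np.array([(u-f["cx"])/f["fx"],(v-f["cy"])/f["fy"],1]);return T[:3,3],d
def atz(f,c,z):
    o,d=ray(f,c[0]*640,c[1]*480);return (o+d*(z-o[2])/d[2])[:2]
def proj(f,p):
    T=np.linalg.inv(np.array(f["cam_to_world"]));q=T[:3,:3]@np.array(p,float)+T[:3,3];return np.array([f["fx"]*q[0]/q[2]+f["cx"],f["fy"]*q[1]/q[2]+f["cy"]])
E
python3 - <<'E'
from h import *
for n in("top","side"):
    f=bot.grab_frame(n);cv2.imwrite(f"pics/{n}0.png",f["frame"][:,:,::-1])
    print(n,np.round(f["cam_to_world"],3).tolist(),f["fx"])
    for t,z in [("stand_small",0),("stand_medium",0),("stand_large",0),("lug_small",104),("lug_medium",104),("lug_large",104),("knob_small",83),("knob_medium",83),("knob_large",83),("pointer_medium",104),("oil",0),("blank",0),("jar",0),("spindle",0),("mallet",0),("gouge",0),("chuck_key",0),("sander",0)]:
        print(t,[(round(r["p"],2),np.round(np.array(r["centre"])*[640,480]).astype(int).tolist(),np.round(atz(f,r["centre"],z)).astype(int).tolist()) for r in bot.place_of(n,t)][:4])
E
```

```text
top [[-0.014, -0.977, 0.211, 231.486], [-1.0, 0.014, 0.002, 51.97], [-0.005, -0.211, -0.977, 1440.749], [0.0, 0.0, 0.0, 1.0]] 519.0633239517642
stand_small [(0.58, [452, 270], [456, -326]), (0.36, [268, 192], [695, 190])]
stand_medium [(0.81, [236, 269], [468, 280]), (0.69, [169, 338], [280, 460])]
stand_large []
lug_small [(0.88, [427, 244], [511, -237]), (0.58, [190, 219], [589, 388]), (0.3, [351, 191], [659, -44])]
lug_medium [(0.93, [157, 296], [385, 466]), (0.68, [259, 237], [536, 205]), (0.45, [399, 191], [657, -173])]
lug_large [(0.82, [356, 192], [658, -56])]
knob_small [(0.69, [405, 268], [452, -182]), (0.54, [263, 236], [543, 197])]
knob_medium [(0.65, [188, 261], [479, 395]), (0.63, [132, 322], [320, 535])]
knob_large [(0.45, [304, 205], [630, 86])]
pointer_medium [(0.95, [231, 307], [352, 274]), (0.95, [161, 382], [169, 445])]
oil [(0.97, [381, 307], [356, -122])]
blank [(0.96, [398, 194], [683, -185]), (0.26, [300, 206], [651, 100])]
jar [(0.66, [266, 192], [695, 196])]
spindle [(0.82, [306, 301], [376, 83])]
mallet []
gouge [(0.67, [346, 162], [784, -39])]
chuck_key [(0
[... 663 characters left out ...]
8, 195], [457, -193])]
knob_medium [(0.73, [286, 211], [637, -64]), (0.65, [284, 380], [481, 399]), (0.2, [385, 300], [359, 183])]
knob_large [(0.52, [267, 251], [623, 100])]
pointer_medium [(0.66, [389, 328], [340, 271]), (0.6, [516, 456], [157, 446])]
oil [(0.61, [400, 242], [360, -128])]
blank [(0.95, [284, 211], [689, -188])]
jar [(0.56, [225, 303], [689, 191]), (0.29, [286, 209], [687, -202])]
spindle [(0.84, [387, 299], [362, 90])]
mallet [(0.9, [206, 404], [616, 420]), (0.54, [269, 252], [664, -2]), (0.33, [350, 175], [557, -452])]
gouge [(0.71, [228, 233], [794, -49]), (0.62, [261, 302], [617, 168]), (0.43, [312, 256], [556, -12])]
chuck_key [(0.66, [261, 302], [616, 167])]
sander []
```

View pics/top0.png

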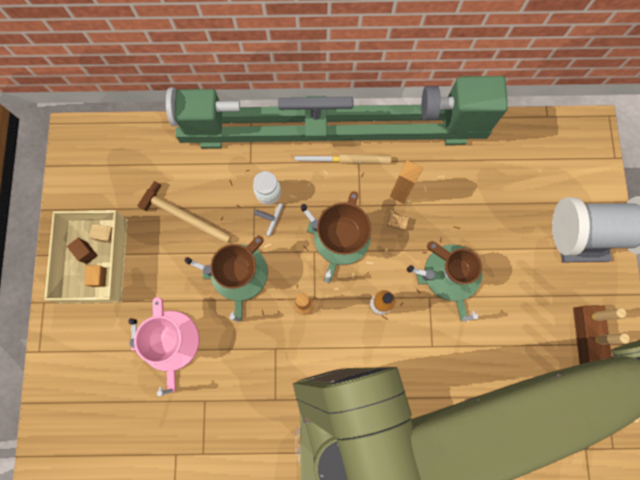

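View pics/side0.png

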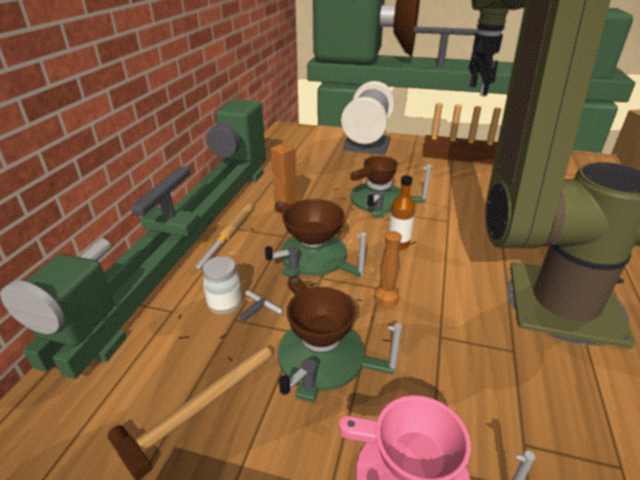

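The medium bowl is the green-stand one at top px (235,267) and side px (322,320). Its lug tip is at top (259,237), its pointer at (231,307), and its open lever knob at (188,261). The pink one next to it is a decoy. The oil bottle, spindle and large bowl are clear of the lug sweep.

```bash
cat > fit.py <<'E'
from h import *
from scipy.optimize import least_squares
def model(q):
    x,y,w,b,l=q;c=np.array([x,y]);e=lambda a:np.array([np.cos(a),np.sin(a)])
    pv=c+78*e(w+np.pi/2)
    return {"stand_medium":[*c,0],"pointer_medium":[*(c-116*e(w)),104],"lug_medium":[*(c+108*e(w+b)),104],"knob_medium":[*(pv+55*e(w+l)),83]}
def fit(q0,tol=25,verbose=True):
    F={n:bot.grab_frame(n) for n in("top","side")};obs=[]
    m=model(q0)
    for n in F:
        for t in m:
            g=proj(F[n],m[t]);c=[np.array(r["centre"])*[640,480] for r in bot.place_of(n,t)]
            c=[k for k in c if np.linalg.norm(k-g)<tol]
            if c: obs.append((n,t,min(c,key=lambda k:np.linalg.norm(k-g))))
    res=lambda q:np.concatenate([proj(F[n],model(q)[t])-c for n,t,c in obs])
    s=least_squares(res,q0,loss="soft_l1",f_scale=2)
    if verbose:
        for (n,t,c),r in zip(obs,res(s.x).reshape(-1,2)):print(n,t,r.round(1))
    return s.x,F
E
python3 - <<'E'
from fit import *
q,F=fit([463,277,0.03,-.8,1.0])
print(q.round(3),{k:np.round(v).tolist() for k,v in model(q).items()})
# overlay check
im=[]
for n in F:
    a=F[n]["frame"][:,:,::-1].copy()
    for v in model(q).values(): cv2.circle(a,tuple(proj(F[n],v).round().astype(int).tolist()),2,(255,255,0),-1)
    for R,z in((60,115),(80,12)):
        p=np.array([proj(F[n],[q[0]+R*np.cos(t),q[1]+R*np.sin(t),z]) for t in np.linspace(0,6.3,60)]).round().astype(int);cv2.polylines(a,[p],0,(255,0,255),1)
    u,v=proj(F[n],[q[0],q[1],60]).astype(int);im.append(cv2.resize(a[max(0,v-80):v+80,u-80:u+80],(400,400)))
cv2.imwrite("pics/fit.png",np.hstack(im))
o=bot.get_obs();print(o["tool_rot"],o["eef_pos"],bot.grasp_offset,o["finger_gap"])
E
```

```text
top stand_medium [-0.5  1.8]
top pointer_medium [ 0.2 -0.3]
top lug_medium [ 0.5 -1.6]
top knob_medium [-1.9  1.1]
side stand_medium [-3.2 -0.7]
side pointer_medium [5.9 0.3]
side lug_medium [ 0.2 -0.4]
side knob_medium [-0.8 -0.7]
[ 4.53653e+02  2.71505e+02 -1.70000e-02 -7.13000e-01  1.07600e+00] {'stand_medium': [454.0, 272.0, 0.0], 'pointer_medium': [338.0, 273.0, 104.0], 'lug_medium': [534.0, 200.0, 104.0], 'knob_medium': [482.0, 397.0, 83.0]}
[[ 9.43821452e-01  3.30455846e-01  3.03014286e-05]
 [ 3.30455845e-01 -9.43821451e-01  4.75343417e-05]
 [ 4.43071395e-05 -3.48506472e-05 -9.99999998e-01]] [ 214.78839253 -613.46760295  231.30953619] 18.700000000000003 0.9997238846996235
```

View pics/fit.png

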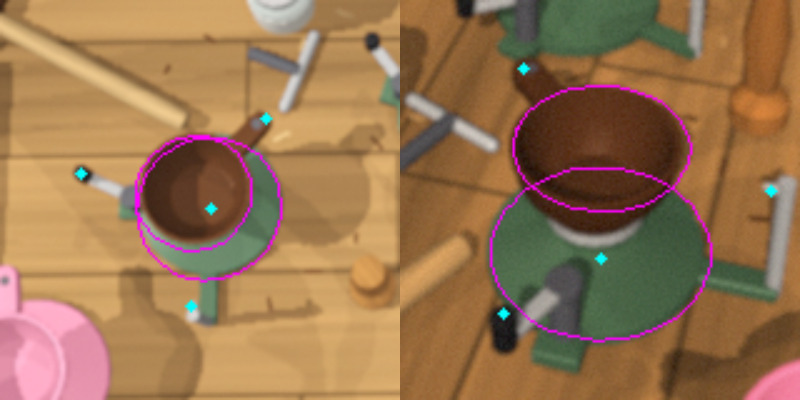

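>>> arm_command:
  dp:
    - [0.4,-0.48,-0.3]
    - [0.8,-0.97,-0.3]
    - [0.8,-0.97,-0.3]
    - [0.8,-0.97,-0.3]
  turn:
    - [0,0,0]
    - [0,0,0]
    - [0,0,0]
    - [0,0,0]
  hand: 1

```text
t: 2.9
eef_pos: [258.4, -495.5, 261.6]
tool_rot: [[0.944, 0.331, 0.0], [0.331, -0.944, -0.001], [-0.0, 0.001, -1.0]]
force: [-0.3, -0.3, 0.7]
finger_gap: 0.998
finger_force: 0.0
```

>>> arm_command:
  dp:
    - [0.4,-0.48,0]
    - [0.8,-0.97,0]
    - [0.8,-0.97,0]
  turn:
    - [0,0,0]
    - [0,0,0]
    - [0,0,0]

```text
t: 3.28
eef_pos: [302.4, -376.2, 261.2]
tool_rot: [[0.943, 0.333, 0.0], [0.333, -0.943, 0.0], [0.0, 0.0, -1.0]]
force: [0.3, -0.1, -0.1]
finger_gap: 0.997
finger_force: 0.0
```

>>> arm_command:
  dp:
    - [0.4,-0.48,0]
    - [0.8,-0.97,0]
    - [0.8,-0.97,0]
  turn:
    - [0,0,0]
    - [0,0,0]
    - [0,0,0]

```text
t: 3.65
eef_pos: [346.2, -258.4, 261.6]
tool_rot: [[0.943, 0.334, 0.001], [0.334, -0.943, -0.0], [0.0, 0.001, -1.0]]
force: [0.3, -1.2, -0.5]
finger_gap: 1.001
finger_force: 0.0
```

>>> arm_command:
  dp:
    - [0.4,-0.48,0]
    - [0.8,-0.97,0]
    - [0.8,-0.97,0]
  turn:
    - [0,0,0]
    - [0,0,0]
    - [0,0,0]

```text
t: 4.03
eef_pos: [389.9, -140.4, 261.6]
tool_rot: [[0.942, 0.335, 0.0], [0.335, -0.942, -0.0], [0.0, 0.0, -1.0]]
force: [0.6, -0.2, -0.8]
finger_gap: 0.997
finger_force: 0.0
```

>>> arm_command:
  dp:
    - [0.4,-0.48,0]
    - [0.8,-0.97,0]
    - [0.8,-0.97,0]
  turn:
    - [0,0,0]
    - [0,0,0]
    - [0,0,0]

```text
t: 4.4
eef_pos: [433.4, -22.7, 261.3]
tool_rot: [[0.943, 0.334, -0.0], [0.334, -0.943, -0.0], [-0.0, 0.0, -1.0]]
force: [-1.3, -0.6, 0.8]
finger_gap: 1.005
finger_force: 0.0
```

>>> arm_command:
  dp:
    - [0.4,-0.48,0]
    - [0.8,-0.97,0]
    - [0.8,-0.97,0]
  turn:
    - [0,0,0]
    - [0,0,0]
    - [0,0,0]

```text
t: 4.78
eef_pos: [477.1, 94.5, 260.9]
tool_rot: [[0.943, 0.332, -0.001], [0.332, -0.943, -0.001], [-0.001, 0.0, -1.0]]
force: [0.4, -1.5, -0.1]
finger_gap: 1.001
finger_force: 0.0
```

>>> arm_command:
  dp:
    - [0.4,-0.48,0]
    - [0.8,-0.97,0]
    - [0.8,-0.97,0]
  turn:
    - [0,0,0]
    - [0,0,0]
    - [0,0,0]

```text
t: 5.15
eef_pos: [520.9, 211.9, 260.3]
tool_rot: [[0.944, 0.331, -0.001], [0.331, -0.944, -0.001], [-0.002, 0.001, -1.0]]
force: [-0.3, -0.9, 0.1]
finger_gap: 0.997
finger_force: 0.0
```

>>> arm_command:
  dp:
    - [0,0,0]
    - [0,0,0]
    - [0,0,0]
    - [0,0,0]
    - [0,0,0]
    - [0,0,0]
    - [0,0,0]
    - [0,0,0]
  turn:
    - [0,0,-0.11]
    - [0,0,-0.22]
    - [0,0,-0.33]
    - [0,0,-0.44]
    - [0,0,-0.55]
    - [0,0,-0.66]
    - [0,0,-0.66]
    - [0,0,-0.66]

```text
t: 6.15
eef_pos: [519.5, 210.5, 261.3]
tool_rot: [[0.201, 0.98, 0.0], [0.98, -0.201, -0.0], [-0.0, 0.0, -1.0]]
force: [0.8, -0.6, -0.0]
finger_gap: 0.995
finger_force: 0.0
```

>>> arm_command:
  dp:
    - [0,0,0]
    - [0,0,0]
    - [0,0,0]
    - [0,0,0]
    - [0,0,0]
    - [0,0,0]
    - [0,0,0]
    - [0,0,0]
  turn:
    - [0,0,-0.11]
    - [0,0,-0.22]
    - [0,0,-0.33]
    - [0,0,-0.44]
    - [0,0,-0.55]
    - [0,0,-0.66]
    - [0,0,-0.66]
    - [0,0,-0.66]

```text
t: 7.15
eef_pos: [519.0, 212.0, 261.3]
tool_rot: [[-0.742, 0.671, -0.0], [0.671, 0.742, -0.0], [-0.0, -0.0, -1.0]]
force: [0.5, 0.3, -0.1]
finger_gap: 0.996
finger_force: 0.0
```

>>> arm_command:
  dp:
    - [0,0,0.4]
    - [0,0,0.8]
    - [0,0,0.8]
  turn:
    - [0,0,0]
    - [0,0,0]
    - [0,0,0]

```text
t: 7.52
eef_pos: [516.5, 211.6, 177.4]
tool_rot: [[-0.743, 0.669, -0.008], [0.669, 0.743, -0.002], [0.004, -0.007, -1.0]]
force: [-0.3, -0.4, 0.6]
finger_gap: 0.999
finger_force: 0.0
```

>>> arm_command:
  dp:
    - [0,0,0.3]
    - [0,0,0.6]
    - [0,0,0.93]
    - [0,0,0.93]
  turn:
    - [0,0,0]
    - [0,0,0]
    - [0,0,0]
    - [0,0,0]

```text
t: 8.02
eef_pos: [518.0, 212.1, 87.5]
tool_rot: [[-0.744, 0.669, -0.003], [0.669, 0.744, -0.001], [0.002, -0.003, -1.0]]
force: [-0.6, -0.4, -0.3]
finger_gap: 0.997
finger_force: 0.0
```

Run:
```python
from h import *
im=[]
for n in("top","side"):
    f=bot.grab_frame(n);u,v=proj(f,[480,250,80]).astype(int)
    im.append(cv2.resize(f["frame"][v-80:v+80,u-80:u+80,::-1],(400,400)))
cv2.imwrite("pics/pre.png",np.hstack(im)); print(bot.get_obs()["eef_pos"],bot.get_obs()["force"])
```

```text
[520.2958861  212.82364806  90.55287386] [ 0.75854175 -0.05459773 -0.47289357]
```

View pics/pre.png

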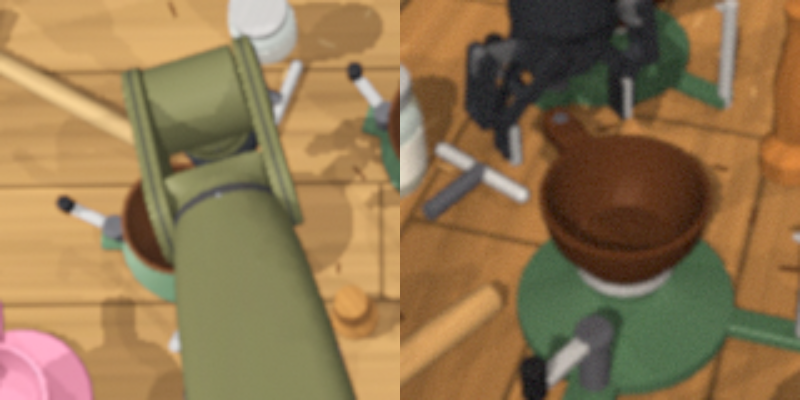

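The open fingers straddle the lug: fingertips at about (515,150) and (627,100) in the side crop, with the lug between them at (565,125). Next I close on it.

>>> arm_command:
  dp:
    - [0,0,0]
    - [0,0,0]
    - [0,0,0]
    - [0,0,0]
    - [0,0,0]
    - [0,0,0]
    - [0,0,0]
    - [0,0,0]
  turn:
    - [0,0,0]
    - [0,0,0]
    - [0,0,0]
    - [0,0,0]
    - [0,0,0]
    - [0,0,0]
    - [0,0,0]
    - [0,0,0]
  hand: -1

```text
t: 9.12
eef_pos: [519.7, 213.0, 89.2]
tool_rot: [[-0.744, 0.668, 0.002], [0.668, 0.744, 0.001], [-0.001, 0.002, -1.0]]
force: [2.3, 5.0, 5.4]
finger_gap: 0.268
finger_force: 60.7
```

```bash
cat > arc.py <<'E'
import sys
from h import *
# rows of an arc about centre c: turn by step deg (cw>0) per row, n rows
c=np.array([454,272.]);o=bot.get_obs();R=np.array(o["tool_rot"]);p=np.array(o["eef_pos"])[:2]
print(p.round(1),o["eef_pos"][2],o["force"],"gap",o["finger_gap"],"r",np.linalg.norm(p-c),"ang",np.degrees(np.arctan2(*(p-c)[::-1])),"toolx+180",np.degrees(np.arctan2(R[1,0],R[0,0]))-180,"J",np.round(o["joint_positions"],1))
step,n=float(sys.argv[1]),int(sys.argv[2])
for k in range(1,n+1):
    a=-np.radians(step*k);M=np.array([[np.cos(a),-np.sin(a)],[np.sin(a),np.cos(a)]])
    d=c+M@(p-c)-p;print((R.T@[*d,0]/100).round(2)[:2],round(step*k/90,3))
E
python3 arc.py 7 8
```

```text
[519.7 213. ] 89.15784721923586 [2.30957238 4.98047949 5.39727596] gap 0.2680496681846873 r 88.32702061866945 ang -41.93940375120339 toolx+180 -41.91831625118124 J [ 16.8   3.5 112.8   0.   63.5 -31.3]
[ 0.01 -0.11] 0.078
[ 0.03 -0.21] 0.156
[ 0.06 -0.32] 0.233
[ 0.1  -0.41] 0.311
[ 0.16 -0.51] 0.389
[ 0.23 -0.59] 0.467
[ 0.3  -0.67] 0.544
[ 0.39 -0.73] 0.622
```

>>> arm_command:
  dp:
    - [0.01,-0.11,0]
    - [0.03,-0.21,0]
    - [0.06,-0.32,0]
    - [0.1,-0.41,0]
    - [0.16,-0.51,0]
    - [0.23,-0.59,0]
    - [0.3,-0.67,0]
    - [0.39,-0.73,0]
  turn:
    - [0,0,0.078]
    - [0,0,0.156]
    - [0,0,0.233]
    - [0,0,0.311]
    - [0,0,0.389]
    - [0,0,0.467]
    - [0,0,0.544]
    - [0,0,0.622]

```text
t: 10.12
eef_pos: [444.4, 188.1, 89.2]
tool_rot: [[0.145, 0.989, 0.01], [0.989, -0.145, 0.011], [0.012, 0.009, -1.0]]
force: [17.9, 21.3, -8.1]
finger_gap: 0.269
finger_force: 63.2
```

```bash
python3 arc.py 7 8
```

```text
[444.4 188.1] 89.23433735930968 [17.90468905 21.25231538 -8.05206716] gap 0.2689549977400043 r 84.45695643731678 ang -96.55795420825058 toolx+180 -98.31191126039748 J [ 16.3  -7.2 123.2   0.5  63.2  24.4]
[ 0.  -0.1] 0.078
[ 0.02 -0.2 ] 0.156
[ 0.05 -0.3 ] 0.233
[ 0.09 -0.4 ] 0.311
[ 0.14 -0.49] 0.389
[ 0.2  -0.57] 0.467
[ 0.27 -0.65] 0.544
[ 0.35 -0.71] 0.622
```

>>> arm_command:
  dp:
    - [0.03,-0.1,0]
    - [0.06,-0.21,0]
    - [0.09,-0.31,0]
    - [0.13,-0.41,0]
    - [0.19,-0.5,0]
    - [0.26,-0.58,0]
    - [0.33,-0.66,0]
    - [0.42,-0.72,0]
  turn:
    - [0,0,0.078]
    - [0,0,0.156]
    - [0,0,0.233]
    - [0,0,0.311]
    - [0,0,0.389]
    - [0,0,0.467]
    - [0,0,0.544]
    - [0,0,0.622]

```text
t: 11.12
eef_pos: [383.2, 236.2, 89.3]
tool_rot: [[0.9, 0.436, 0.021], [0.436, -0.9, 0.003], [0.02, 0.006, -1.0]]
force: [34.5, 2.6, -18.3]
finger_gap: 0.269
finger_force: 61.3
```

```bash
sed -i 's/454,272/456,275/' arc.py; python3 arc.py 6.5 4
```

```text
[383.2 236.2] 89.25670267786573 [ 34.53491996   2.56213231 -18.255786  ] gap 0.26902357669415566 r 82.52421494074423 ang -151.95546245122887 toolx+180 -154.17119160303483 J [ 25.  -12.  127.4  -0.4  63.5  89.4]
[ 0.   -0.09] 0.072
[ 0.01 -0.19] 0.144
[ 0.04 -0.28] 0.217
[ 0.07 -0.36] 0.289
```

>>> arm_command:
  dp:
    - [0.04,-0.09,0]
    - [0.05,-0.19,0]
    - [0.08,-0.28,0]
    - [0.11,-0.37,0]
    - [0.11,-0.37,0]
    - [0.11,-0.37,0]
  turn:
    - [0,0,0.074]
    - [0,0,0.15]
    - [0,0,0.225]
    - [0,0,0.298]
    - [0,0,0.298]
    - [0,0,0.298]

```text
t: 11.88
eef_pos: [376.0, 272.7, 89.2]
tool_rot: [[1.0, -0.011, 0.017], [-0.011, -1.0, -0.001], [0.017, 0.001, -1.0]]
force: [27.7, -1.9, -10.3]
finger_gap: 0.272
finger_force: 60.1
```

```bash
sed -i 's/456,275/457.5,271/' arc.py; python3 arc.py 6.5 1
python3 - <<'E'
from fit import *
q,F=fit([457,271,-.01,-3.14,1.07],30)
print(q.round(3))
im=[]
for n in F:
    u,v=proj(F[n],[430,275,80]).astype(int);im.append(cv2.resize(F[n]["frame"][v-80:v+80,u-80:u+80,::-1],(400,400)))
cv2.imwrite("pics/turned.png",np.hstack(im))
E
```

```text
[376.  272.7] 89.20850869132349 [ 27.66285348  -1.85130813 -10.31375157] gap 0.2721170105983806 r 81.51164539894621 ang 178.82877669612 toolx+180 -180.61504371362204 J [ 29.6  -9.7 125.4  -0.6  63.4 120.5]
[ 0.01 -0.09] 0.072
top stand_medium [-0.5  2.4]
top pointer_medium [ 0.3 -0.1]
side stand_medium [-5.5 -0.3]
side pointer_medium [1.5 1.2]
side lug_medium [-1.3 -0.3]
side knob_medium [ 0.8 -0.8]
[ 4.57630e+02  2.73691e+02  1.80000e-02 -3.18800e+00  9.96000e-01]
```

View pics/turned.png

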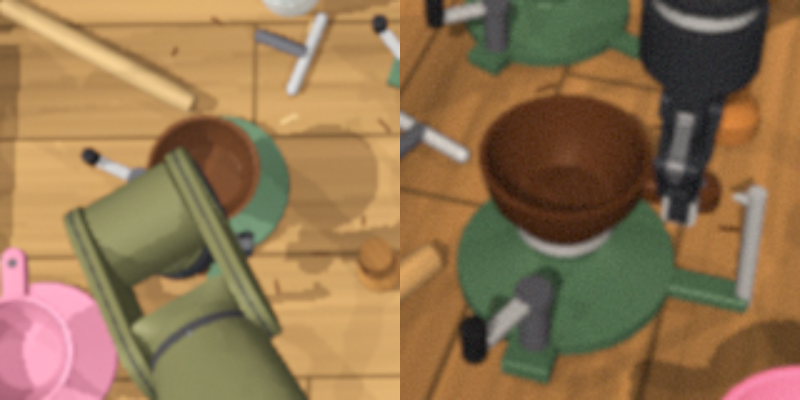

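>>> arm_command:
  dp:
    - [0,0,0]
    - [0,0,0]
    - [0,0,0]
    - [0,0,0]
    - [0,0,-0.5]
    - [0,0,-1]
    - [0,0,-1]
  turn:
    - [0,0,0]
    - [0,0,0]
    - [0,0,0]
    - [0,0,0]
    - [0,0,0]
    - [0,0,0]
    - [0,0,0]
  hand: 0.8

```text
t: 13.25
eef_pos: [371.6, 275.3, 193.7]
tool_rot: [[1.0, -0.011, 0.009], [-0.011, -1.0, 0.005], [0.009, -0.005, -1.0]]
force: [-0.1, -0.5, -0.3]
finger_gap: 0.902
finger_force: 0.0
```

>>> arm_command:
  dp:
    - [0,0,-0.5]
    - [0,0,-0.9]
    - [0.4,0.4,-0.9]
    - [0.8,0.8,-0.9]
    - [1,1,-0.9]
    - [1,1,-0.9]
  turn:
    - [0,0,0]
    - [0,0,0]
    - [0,0,0]
    - [0,0,0]
    - [0,0,0]
    - [0,0,0]

```text
t: 14.0
eef_pos: [468.3, 171.2, 276.8]
tool_rot: [[1.0, -0.015, -0.003], [-0.015, -1.0, -0.001], [-0.003, 0.001, -1.0]]
force: [-0.6, 0.2, -0.6]
finger_gap: 0.905
finger_force: 0.0
```

>>> arm_command:
  dp:
    - [0.5,0.5,0]
    - [1,1,0]
    - [1,1,0]
  turn:
    - [0,0,0]
    - [0,0,0]
    - [0,0,0]

```text
t: 14.38
eef_pos: [567.4, 70.2, 277.1]
tool_rot: [[1.0, -0.014, -0.002], [-0.014, -1.0, -0.0], [-0.002, 0.0, -1.0]]
force: [-0.8, 1.0, -1.1]
finger_gap: 0.899
finger_force: 0.0
```

```bash
cat > look.py <<'E'
import sys
from fit import *
q,F=fit([float(a) for a in sys.argv[2:]],20)
print(q.round(3),{k:np.round(v).tolist() for k,v in model(q).items()},np.round(bot.get_obs()["eef_pos"],1))
im=[]
for n in F:
    a=F[n]["frame"][:,:,::-1];u,v=proj(F[n],[430,275,80]).astype(int);b=cv2.resize(a[v-70:v+70,u-70:u+70],(400,400),interpolation=cv2.INTER_CUBIC)
    for p in model(q).values(): cv2.circle(b,tuple(((proj(F[n],p)-[u-70,v-70])*400/140).round().astype(int).tolist()),2,(255,255,0),-1)
    im.append(b)
cv2.imwrite(f"pics/{sys.argv[1]}.png",np.hstack(im))
E
python3 look.py rel 457 272 0 -3.14 1.05
```

```text
top pointer_medium [-0.5  0.1]
top lug_medium [2.5 1. ]
side stand_medium [-1.8  0.1]
side pointer_medium [-0.4 -0.3]
side lug_medium [0.4 2.3]
side knob_medium [ 0.3 -0.5]
[ 4.54076e+02  2.71612e+02 -4.80000e-02 -3.11500e+00  1.18200e+00] {'stand_medium': [454.0, 272.0, 0.0], 'pointer_medium': [338.0, 277.0, 104.0], 'lug_medium': [346.0, 274.0, 104.0], 'knob_medium': [481.0, 399.0, 83.0]} [566.3  72.2 278.6]
```

View pics/rel.png

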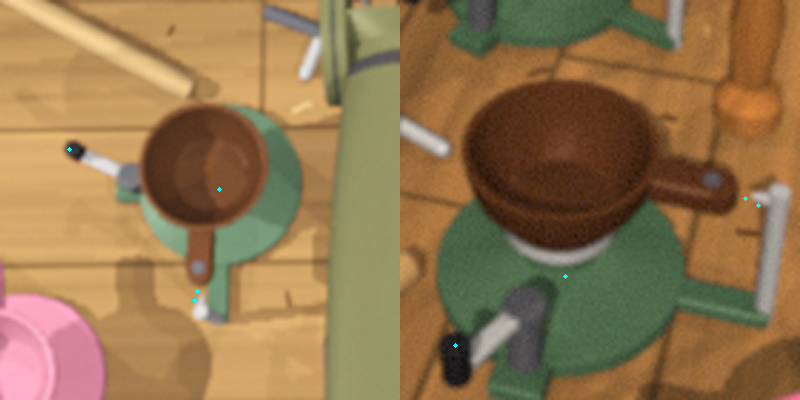

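The lug now points nearly at the pointer: in the top crop the lug tip is at (200,283), the pointer tip near (198,298), and the lever is still open. I'll zoom in to check the angle before clamping.

Run:
```python
from h import *
im=[]
for n,h in(("top",32),("side",32)):
    f=np.mean([bot.grab_frame(n)["frame"].astype(float) for _ in range(4)],0).astype(np.uint8);F=bot.grab_frame(n)
    c=proj(F,[375,272,100]).astype(int);u,v=c
    b=cv2.resize(f[v-h:v+h,u-h:u+h,::-1],(400,400),interpolation=cv2.INTER_CUBIC)
    # predicted rays at yaw offsets, from axis z=104/113 r 60..131
    for yaw in(-6,0,6):
        a=np.radians(180+yaw)
        for z in (108,):
            P=[((proj(F,[457+r*np.cos(a),272+r*np.sin(a),z])-[u-h,v-h])*200/h).round().astype(int).tolist() for r in(60,131)]
            cv2.line(b,P[0],P[1],(255,255,0),1)
    im.append(b);print(n,c)
cv2.imwrite("pics/zoom.png",np.hstack(im))
f=bot.grab_frame("top")
for n in("top","side"):
    F=bot.grab_frame(n)
    for t in("bowl_medium","lug_medium"):
        for r in bot.regions_of(n,t)[:3]:print(n,t,r["p"],np.array(r["centre"])*[640,480],r["mask"].sum())
```

```text
top [232 298]
side [368 325]
top bowl_medium 0.76 [234.432 266.88 ] 1828
top bowl_medium 0.7 [154.88  336.624] 2015
top lug_medium 0.78 [229.504 271.296] 1794
top lug_medium 0.61 [154.624 336.384] 2016
side bowl_medium 0.95 [322.368 317.904] 3904
side bowl_medium 0.9 [417.28  436.608] 7394
side lug_medium 0.8 [324.288 318.912] 3847
side lug_medium 0.6 [414.592 432.192] 7235
```

View pics/zoom.png

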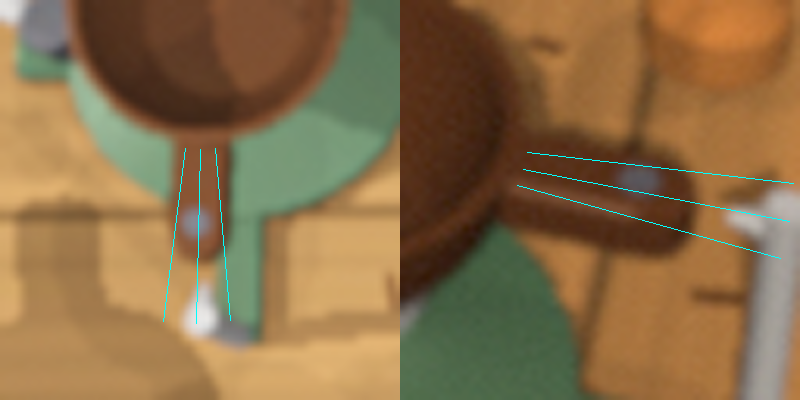

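In the top zoom, the lug (tip (200,262)), the pointer tip (203,285) and the post (200,318) line up from the bowl axis to within about 1–2°, so the bowl is set. Next I shut the fingers and go to the outer side of the lever knob.

>>> arm_command:
  dp:
    - [-0.15,-0.43,0]
    - [-0.31,-0.855,0]
    - [-0.31,-0.855,0]
  turn:
    - [0,0,0]
    - [0,0,0]
    - [0,0,0]
  hand: -1

```text
t: 16.1
eef_pos: [535.9, 159.3, 278.4]
tool_rot: [[1.0, -0.008, 0.0], [-0.008, -1.0, 0.0], [0.0, -0.0, -1.0]]
force: [1.0, 0.1, -0.4]
finger_gap: 0.265
finger_force: 0.0
```

>>> arm_command:
  dp:
    - [-0.15,-0.43,0]
    - [-0.31,-0.855,0]
    - [-0.31,-0.855,0]
  turn:
    - [0,0,0]
    - [0,0,0]
    - [0,0,0]

```text
t: 16.48
eef_pos: [506.3, 244.4, 278.3]
tool_rot: [[1.0, -0.009, 0.0], [-0.009, -1.0, -0.0], [0.0, 0.0, -1.0]]
force: [1.0, 0.3, -0.2]
finger_gap: -0.004
finger_force: 0.0
```

>>> arm_command:
  dp:
    - [-0.15,-0.43,0]
    - [-0.31,-0.855,0]
    - [-0.31,-0.855,0]
  turn:
    - [0,0,0]
    - [0,0,0]
    - [0,0,0]

```text
t: 16.85
eef_pos: [476.7, 329.7, 278.2]
tool_rot: [[1.0, -0.01, -0.0], [-0.01, -1.0, -0.0], [-0.0, 0.0, -1.0]]
force: [-0.2, 0.0, -0.3]
finger_gap: -0.001
finger_force: 0.0
```

>>> arm_command:
  dp:
    - [-0.15,-0.43,0]
    - [-0.31,-0.855,0]
    - [-0.31,-0.855,0]
  turn:
    - [0,0,0]
    - [0,0,0]
    - [0,0,0]

```text
t: 17.23
eef_pos: [447.1, 415.2, 278.1]
tool_rot: [[1.0, -0.01, -0.0], [-0.01, -1.0, -0.001], [0.0, 0.001, -1.0]]
force: [0.4, -1.2, -0.3]
finger_gap: -0.005
finger_force: 0.0
```

>>> arm_command:
  dp:
    - [0,0,0]
    - [0,0,0]
    - [0,0,0]
    - [0,0,0]
    - [0,0,0]
    - [0,0,0]
    - [0,0,0]
    - [0,0,0]
  turn:
    - [0,0,-0.11]
    - [0,0,-0.22]
    - [0,0,-0.33]
    - [0,0,-0.44]
    - [0,0,-0.55]
    - [0,0,-0.66]
    - [0,0,-0.71]
    - [0,0,-0.71]

```text
t: 18.23
eef_pos: [448.1, 412.9, 278.3]
tool_rot: [[0.453, 0.891, 0.0], [0.891, -0.453, -0.001], [-0.0, 0.001, -1.0]]
force: [-0.4, -0.5, 0.6]
finger_gap: -0.0
finger_force: 0.0
```

>>> arm_command:
  dp:
    - [0,0,0.4]
    - [0,0,0.8]
    - [0,0,0.8]
    - [0,0,0.8]
  turn:
    - [0,0,0]
    - [0,0,0]
    - [0,0,0]
    - [0,0,0]

```text
t: 18.73
eef_pos: [447.9, 414.7, 200.0]
tool_rot: [[0.452, 0.892, 0.002], [0.892, -0.452, 0.001], [0.002, 0.001, -1.0]]
force: [1.0, 0.6, 0.1]
finger_gap: -0.0
finger_force: 0.0
```

>>> arm_command:
  dp:
    - [0,0,0.4]
    - [0,0,0.8]
    - [0,0,0.8]
  turn:
    - [0,0,0]
    - [0,0,0]
    - [0,0,0]

```text
t: 19.1
eef_pos: [446.0, 413.9, 117.1]
tool_rot: [[0.451, 0.893, -0.003], [0.893, -0.451, -0.002], [-0.003, -0.002, -1.0]]
force: [0.0, 0.2, 0.5]
finger_gap: 0.003
finger_force: 0.0
```

>>> arm_command:
  dp:
    - [0,0,0.2]
    - [0,0,0.4]
    - [0,0,0.6]
    - [0,0,0.6]
    - [0,0,0.6]
  turn:
    - [0,0,0]
    - [0,0,0]
    - [0,0,0]
    - [0,0,0]
    - [0,0,0]

```text
t: 19.73
eef_pos: [447.0, 414.9, 58.4]
tool_rot: [[0.451, 0.893, 0.0], [0.893, -0.451, 0.0], [0.0, 0.0, -1.0]]
force: [0.3, 0.8, 0.9]
finger_gap: 0.005
finger_force: 0.0
```

```bash
python3 look.py knob 457 272 0 -3.14 1.1
```

```text
top stand_medium [-0.3  2.3]
top pointer_medium [-0.9 -2.5]
top lug_medium [0.5 1.2]
top knob_medium [0.  0.9]
side stand_medium [-2.3 -2.5]
side pointer_medium [ 5.1 -0.6]
side lug_medium [-0.4  0.4]
side knob_medium [-1.   0.4]
[ 4.56635e+02  2.67382e+02 -4.40000e-02 -3.14900e+00  1.17100e+00] {'stand_medium': [457.0, 267.0, 0.0], 'pointer_medium': [341.0, 272.0, 104.0], 'lug_medium': [349.0, 273.0, 104.0], 'knob_medium': [484.0, 395.0, 83.0]} [446.9 414.8  58.5]
```

View pics/knob.png

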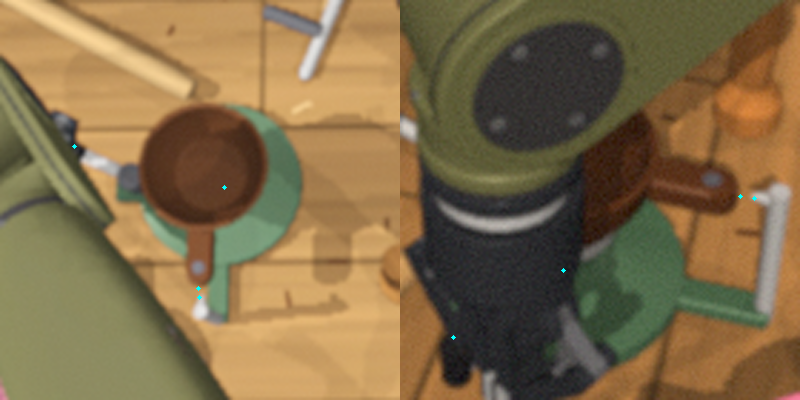

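```bash
cat > lev.py <<'E'
import sys
from h import *
pv=np.array([457,350.]);o=bot.get_obs();R=np.array(o["tool_rot"]);p=np.array(o["eef_pos"])[:2]
L0=np.degrees(np.arctan2(R[1,1],R[0,1]))+90;off=float(sys.argv[1])
print(p,o["force"],"L",L0)
for L in map(float,sys.argv[2:]):
    a=np.radians(L);t=np.array([np.sin(a),-np.cos(a)]);d=pv+55*np.array([np.cos(a),np.sin(a)])-t*off-p
    print((R.T@[*d,0]/100).round(2)[:2],round((L0-L)/90,3))
E
python3 lev.py 23.5 63 58 53 48 43 38 33 28
```

```text
[446.92271426 414.83755465] [ 0.48145724  0.20720896 -0.43590198] L 63.21739408310036
[0.02 0.15] 0.002
[0.04 0.2 ] 0.058
[0.05 0.25] 0.114
[0.06 0.3 ] 0.169
[0.06 0.35] 0.225
[0.06 0.4 ] 0.28
[0.06 0.46] 0.336
[0.05 0.51] 0.391
```

>>> arm_command:
  dp:
    - [0.02,0.15,0]
    - [0.04,0.2,0]
    - [0.05,0.25,0]
    - [0.06,0.3,0]
    - [0.06,0.35,0]
    - [0.06,0.4,0]
    - [0.06,0.46,0]
    - [0.05,0.51,0]
  turn:
    - [0,0,0]
    - [0,0,0.058]
    - [0,0,0.114]
    - [0,0,0.169]
    - [0,0,0.225]
    - [0,0,0.28]
    - [0,0,0.336]
    - [0,0,0.391]

```text
t: 21.22
eef_pos: [495.9, 396.8, 58.6]
tool_rot: [[0.884, 0.467, 0.001], [0.467, -0.884, 0.002], [0.002, -0.001, -1.0]]
force: [-0.6, 4.0, -2.0]
finger_gap: -0.001
finger_force: 1.4
```

```bash
python3 lev.py 23.5 23 18 13 8 3 0 -2
```

```text
[495.88331937 396.76034248] [-0.63493558  4.03065377 -1.97129231] L 27.831521911324444
[0.01 0.04] 0.054
[0.02 0.09] 0.109
[0.03 0.15] 0.165
[0.03 0.2 ] 0.22
[0.04 0.25] 0.276
[0.03 0.28] 0.309
[0.03 0.3 ] 0.331
```

>>> arm_command:
  dp:
    - [0.01,0.04,0]
    - [0.02,0.09,0]
    - [0.03,0.15,0]
    - [0.03,0.2,0]
    - [0.04,0.25,0]
    - [0.03,0.28,0]
    - [0.03,0.28,0]
  turn:
    - [0,0,0.054]
    - [0,0,0.109]
    - [0,0,0.165]
    - [0,0,0.22]
    - [0,0,0.276]
    - [0,0,0.309]
    - [0,0,0.309]

```text
t: 22.1
eef_pos: [511.9, 373.0, 58.9]
tool_rot: [[1.0, 0.004, 0.002], [0.004, -1.0, 0.001], [0.002, -0.001, -1.0]]
force: [1.7, 1.8, 0.2]
finger_gap: -0.003
finger_force: 0.9
```

```bash
python3 lev.py 23.5 0 -4
```

```text
[511.8819253  373.03528546] [1.67072974 1.8118869  0.17945245] L 0.2140817669809536
[ 0. -0.] 0.002
[0.02 0.03] 0.047
```

Force is still only lever friction (1.8 N), so it is not against the stop yet. I'll push on in small steps.

>>> arm_command:
  dp:
    - [0,0.02,0]
    - [0,0.04,0]
    - [0,0.04,0]
  turn:
    - [0,0,0]
    - [0,0,0]
    - [0,0,0]

```text
t: 22.48
eef_pos: [511.1, 370.2, 58.8]
tool_rot: [[1.0, 0.004, 0.002], [0.004, -1.0, 0.003], [0.002, -0.003, -1.0]]
force: [3.2, 6.1, -1.0]
finger_gap: -0.001
finger_force: 3.1
```

>>> arm_command:
  dp:
    - [0,0.02,0]
    - [0,0.04,0]
    - [0,0.04,0]
  turn:
    - [0,0,0]
    - [0,0,0]
    - [0,0,0]

```text
t: 22.85
eef_pos: [511.2, 369.8, 59.1]
tool_rot: [[1.0, 0.004, 0.004], [0.004, -1.0, 0.011], [0.004, -0.011, -1.0]]
force: [2.8, 19.2, -6.8]
finger_gap: -0.0
finger_force: 9.3
```

>>> arm_command:
  dp:
    - [0,-0.15,0]
    - [0,-0.3,0]
    - [0,-0.3,-0.3]
    - [0,-0.3,-0.8]
    - [0,-0.3,-1]
    - [0,-0.3,-1]
  turn:
    - [0,0,0]
    - [0,0,0]
    - [0,0,0]
    - [0,0,0]
    - [0,0,0]
    - [0,0,0]

```text
t: 23.6
eef_pos: [511.1, 395.5, 160.0]
tool_rot: [[1.0, 0.004, 0.003], [0.004, -1.0, 0.001], [0.003, -0.001, -1.0]]
force: [-0.5, -0.1, 0.0]
finger_gap: 0.002
finger_force: 0.0
```

>>> arm_command:
  dp:
    - [0,0,-0.5]
    - [0,0,-1]
    - [0,0.5,-1]
    - [0,1,-1]
    - [0,1,-1]
  turn:
    - [0,0,0]
    - [0,0,0]
    - [0,0,0]
    - [0,0,0]
    - [0,0,0]

```text
t: 24.22
eef_pos: [509.9, 292.0, 255.4]
tool_rot: [[1.0, 0.0, -0.004], [0.0, -1.0, -0.002], [-0.004, 0.002, -1.0]]
force: [0.3, 0.6, -0.4]
finger_gap: 0.0
finger_force: 0.0
```

>>> arm_command:
  dp:
    - [0,0.5,0]
    - [0,1,0]
    - [0,1,0]
  turn:
    - [0,0,0]
    - [0,0,0]
    - [0,0,0]

```text
t: 24.6
eef_pos: [510.5, 193.0, 256.1]
tool_rot: [[1.0, 0.001, -0.003], [0.001, -1.0, -0.001], [-0.003, 0.001, -1.0]]
force: [0.0, -0.5, 0.1]
finger_gap: -0.002
finger_force: 0.0
```

>>> arm_command:
  dp:
    - [0,0.5,0]
    - [0,1,0]
    - [0,1,0]
    - [0,1,0]
  turn:
    - [0,0,0]
    - [0,0,0]
    - [0,0,0]
    - [0,0,0]

```text
t: 25.1
eef_pos: [511.3, 95.9, 257.2]
tool_rot: [[1.0, 0.004, -0.002], [0.004, -1.0, 0.001], [-0.002, -0.001, -1.0]]
force: [-0.3, -0.4, 0.2]
finger_gap: 0.003
finger_force: 0.0
```

>>> arm_command:
  dp:
    - [0.3,0.5,0]
    - [0.3,0.7,0]
    - [0.3,0.7,0]
    - [0.3,0.7,0]
  turn:
    - [0,0,0]
    - [0,0,0]
    - [0,0,0]
    - [0,0,0]

```text
t: 25.6
eef_pos: [541.4, 26.4, 258.0]
tool_rot: [[1.0, 0.005, -0.001], [0.005, -1.0, 0.001], [-0.001, -0.001, -1.0]]
force: [-0.3, 0.6, -0.3]
finger_gap: -0.002
finger_force: 0.0
```

```bash
python3 look.py final 457 272 0 -3.14 0.02
```

```text
top stand_medium [2.1 3.4]
top pointer_medium [-0.9 -0.5]
top knob_medium [ 0.6 -1.1]
side stand_medium [-4.   1.4]
side pointer_medium [ 0.8 -1.3]
side lug_medium [0.7 0.1]
side knob_medium [0.  0.5]
[ 4.5968e+02  2.7021e+02 -4.0000e-03 -3.1330e+00 -1.0000e-02] {'stand_medium': [460.0, 270.0, 0.0], 'pointer_medium': [344.0, 271.0, 104.0], 'lug_medium': [352.0, 270.0, 104.0], 'knob_medium': [515.0, 347.0, 83.0]} [541.7  25.2 258.4]
```

View pics/final.png

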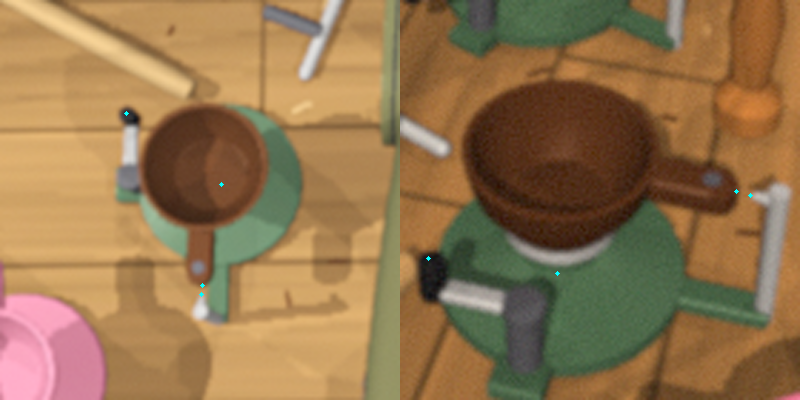

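The lever is shut: its knob is at (127,115) in the top crop, and it lies parallel to the stand's x, fit -0.01 rad. The lug tip at (200,283) still faces the pointer (fit -3.133 rad), and the arm is clear.

```bash
python3 -c "
from bench import bot
print(bot.job_done())"
```

```text
the job is handed in; nothing more can be done
None
```

The medium bowl's lug points at its stand's pointer and that stand's clamp lever is shut against its stop; the arm is clear of everything and the job is handed in (no verdict was returned).

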